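# Load the spring-return sample carriage and hold it at the mark

### The arm

A 6-joint arm with a two-finger parallel gripper is mounted at the origin on the work surface. World frame = base frame: x ahead of the robot, y to its left, z up, the work surface at z = 0. Lengths are in m, angles in degrees, forces in N, time in s.
With the tool pointing down it reaches from about 0.35 to 0.875 m from the base axis. Payload 4.2 kg.
Tool frame: the origin (TCP) lies midway between the tips of the shut fingers; the grasp point (between the pads) lies 19 mm behind it; z points along the fingers, y is the line along which they close (so a half turn about z gives the same grasp; the last joint's range is limited). The gripper opens to 87 mm and grips with 3 to 60 N. Pads are 19 mm wide; open, the fingers measure 117 mm over their backs; the gripper's body (75 mm by 190 mm) begins 51 mm behind the grasp point.
Start: joints at [-61.387, 22.042, 0.453, 0, -68.411, -14.817], TCP at [0.149, -0.607, 0.197] pointing down, gripper open.
Joint ranges: [-179.83, 179.83], [-69.29, 118.12], [-61.27, 80.66], [-181.25, 117.63], [-171.15, -9.14], [-177.46, 177.46]. Speed limits (degrees/s): [159.86, 159.86, 180, 180, 180, 180].

### API

Orientations are given as [roll, pitch, yaw] about the fixed x, y, z axes, in that order (R = Rz(yaw) Ry(pitch) Rx(roll)).
In Python, from workcell import env gives the robot as it stands. The module is installed in compiled form; this text tells all that it offers. Calls block until the motion is done:
- env.goto(position, orientation): joint-space move of the TCP to a pose.
- env.move_straight(position, rotation=None, rate=0.15, force_limit=None): straight line of the TCP; rotation=None keeps the orientation; rate is the mean speed in m/s. With force_limit (N) it stops when the force on the tool has changed by that much, and returns True; else False.
- env.set_joints(angles): joint-space move.
- env.gripper_to(opening, grasp_force=None): opening from 0.0 (shut) to 1.0 (fully open); grasp_force is the grip in N (None keeps the last); returns when the fingers have stopped.
- env.dwell(seconds).
- env.inverse_kinematics(position, orientation): joint angles nearest the present ones, or None.
- env.read_state(): the state.
- env.grab_frame(name): name is "scene" or "top"; returns a dict with "image" (384x512x3 uint8, blue, green, red), "fx", "fy", "cx", "cy" (pixels), "position" and "orientation" of the camera in the world. Camera axes: x right, y up, looking along -z (the intrinsics and any distortion apply to the point x, -y, -z); pixel columns grow to the right and rows downward; lengths in m; the calibration is good to about 2 mm. A picture is of the moment at which its call begins. There is no depth.
A pose or a line that the arm cannot do raises env.Unreachable and nothing moves.
- env.close_job(): hands the job in; it is judged then, once.
Trained networks look in a picture, given as the dict that the camera call returned (one of the last four; its "shot" number tells which), for a name from the list of things; names that differ only in an ending like _2 or _b are one class to them, and where a whole thing is asked for, a point or a joint stands for the part that bears it (a point fixed in the world has none). Each returns a list of dicts, best first, with "score" (0 to 1); they miss things now and then, are a little off and sometimes report something else, mostly with a low value. They report only what shows in the picture. A call takes as long as a camera call.
- env.search_frame(picture, thing): "xyz" ([x, y, z] in m, in world coordinates, good to about 4 mm: the middle of the surface that is visible of it).
- env.trace(picture, thing): "mask" (384x512 bool, what is visible of it).
The state is a dict: "clock": time; "joint_positions": joint angles; "qvel": joint speeds; "joint_torque": joint torques, N m; "position": TCP position; "tool_rot": TCP orientation; "force": force on the tool from outside, world axes, zero at the start; "wrist_torque": the same for the moment, N m; "opening": opening from 0.0 (shut) to 1.0 (fully open); "finger_force": force on a finger pad.
Only numpy, scipy, OpenCV 4.12 (cv2) and the standard library are available. Lean on these libraries where they do the work, as an engineer would, in place of code of your own. Each camera call takes 0.05 s, during which the arm holds its last target. There are 200 camera calls.

### The job

Load the sample carriage for the bench camera: stand the white sleeve upright in the blue pot on the carriage and let go of it, then stand the green cup upright inside the sleeve and let go. Then pull the carriage out by its black handle until its yellow pointer lines up with the red marker, keep it there, and finish while still holding the handle, as the spring draws the carriage back if it is released. Do not shift the red marker or disturb the two stone specimens and the amber jar.

Things in the scene. Friction and masses are not known exactly. Their poses are not given: they have to be found in the camera images.
- bed: fixed aluminium bed on the bench, 350 mm long (its x, from -155 to +195 mm), 100 mm wide, 20 mm high, with a 42 mm high grey stop at its +x end; origin on the bench surface. The carriage on it is pulled out along the bed's own -x axis. A black strip 14 mm high lies along its -y side (y from -55 to -83 mm) and carries the red marker.
- carriage (a joint): the spring-return carriage (dark steel plate 200 x 86 mm, its top 30 mm above the bench): 0 = fully home (where it starts), grows in m as it is pulled out along the bed's -x axis, end stop at 0.12. The spring pulls it home with about 4 N at 0, rising 50 N per m (about 9 N at 0.095).
- pot_floor (a point): centre of the inner floor of the blue round pot fixed on the carriage, 35 mm above the bench. The pot is 42 mm high outside (rim 72 mm above the bench, outer diameter 84 mm at the rim); inside it is 76 mm across at the rim and about 64 mm at the floor. It lies 125 mm from the handle, towards the bed's +x.
- handle (a point): the black upright pull handle of the carriage, a plate 14 mm thick along the bed's x, 40 mm wide across it and 36 mm high; this point is the centre of the plate, 74 mm above the bench (top at 92 mm), axes as the bed's. It moves with the carriage. A narrower steel stem 10 x 24 mm stands below it (plate and stem are the parts carriage_c0 and carriage_c1 of the carriage).
- pointer (a point): tip of the yellow pointer on the carriage's -y edge (8 mm wide along the travel), 60 mm from the handle towards the bed's +x, 30 mm above the bench; it moves with the carriage
- marker_tip (a point): nose of the red marker (block 16 x 20 x 20 mm with a 4 mm wide nose towards the carriage, top 34 mm above the bench) on the black strip. Its axes are the bed's. The pointer lines up when both have the same position along the bed's x.
- marker (a joint): setting of the red marker in m: the carriage is at the mark when joint carriage has this same value (0.055 to 0.095); stiff, to be left alone
- sleeve_mid (a point): centre, half-way up, of the white sleeve, an open-topped round plastic beaker with a 4 mm floor, 74 mm high, outer diameter 54 mm at the foot and 60 mm at the rim, walls 3 mm, about 70 g; starts upright on the bench; its z axis points up to the mouth. Seated in the pot its rim stands 109 mm above the bench.
- cup_mid (a point): centre, half-way up, of the green cup, an open-topped round plastic beaker 102 mm high, outer diameter 36 mm at the foot and 42 mm at the rim, walls 3 mm, floor 4 mm, about 60 g; starts upright on the bench; its z axis points up to the mouth. Seated in the sleeve (on its 4 mm floor) its rim stands 141 mm above the bench.
- stone_a_mid (a point): centre of a bystander, a taped sandstone specimen 50 x 50 x 62 mm (grey sides, sand-coloured top), standing between the robot and the bed
- stone_b_mid (a point): centre of a second such specimen, standing beyond the end towards which the carriage is pulled
- jar_mid (a point): centre of a bystander, an amber jar 52 mm across and 85 mm high with a white cap, standing on the robot side of the bed

How it is judged (in metres and radians):
On the way, in this order (a step that is already met when the one before it is completed fails the run):
1. the sleeve stands upright on the floor of the pot, released (horizontal distance between sleeve_mid and pot_floor below 0.012 m and z of sleeve_mid in the frame of pot_floor between 0.031 and 0.043 m and angle between sleeve_mid's own z axis and vertical below 0.15 rad and contact force between the fingers and sleeve below 0.1 N), for 0.2 s.
2. the cup stands upright on the floor of the sleeve in the pot, released (horizontal distance between sleeve_mid and pot_floor below 0.012 m and z of sleeve_mid in the frame of pot_floor between 0.031 and 0.043 m and angle between each of sleeve_mid, cup_mid's own z axis and vertical below 0.15 rad and horizontal distance between cup_mid and sleeve_mid below 0.012 m and z of cup_mid in the frame of pot_floor between 0.048 and 0.062 m and contact force between the fingers and cup below 0.1 N), for 0.2 s.
3. the carriage is held by its handle with pointer and marker in line (5 mm) (horizontal distance between sleeve_mid and pot_floor below 0.012 m and z of sleeve_mid in the frame of pot_floor between 0.031 and 0.043 m and angle between each of sleeve_mid, cup_mid's own z axis and vertical below 0.15 rad and horizontal distance between cup_mid and sleeve_mid below 0.012 m and z of cup_mid in the frame of pot_floor between 0.048 and 0.062 m and x of pointer in the frame of marker_tip between -0.005 and 0.005 m and (contact force between the fingers and carriage_c0 above 1.5 N or contact force between the fingers and carriage_c1 above 1.5 N)), for 0.5 s.
At the end, for the whole second after the job is handed in: The gripper holds the handle (contact over 1.5 N) with the carriage at rest (under 10 mm/s) and its pointer within 5 mm of the marker along the bed; the cup stands upright (within 0.15 rad) on the sleeve's floor, and the sleeve upright on the pot's floor (centres within 12 mm, heights within 7 mm) (all of step 3 and velocity of joint carriage between -0.01 and 0.01 m/s); the arm keeps its last pose, push and grip.
It fails at once if the first stone specimen is shoved (over 20 mm) or tipped (distance of stone_a_mid from where it was at the start of the episode above 0.02 m or angle between stone_a_mid's own z axis and vertical above 0.3 rad).
It fails at once if the second stone specimen is shoved (over 20 mm) or tipped (distance of stone_b_mid from where it was at the start of the episode above 0.02 m or angle between stone_b_mid's own z axis and vertical above 0.3 rad).
It fails at once if the amber jar is shoved (over 20 mm) or tipped (distance of jar_mid from where it was at the start of the episode above 0.02 m or angle between jar_mid's own z axis and vertical above 0.3 rad).
It fails at once if the red marker is shifted (over 4 mm) (distance of marker_tip from where it was at the start of the episode above 0.004 m).
It also fails if it takes over 61 s, if anything falls off the work surface, if the arm or the gripper's body presses on something with over 40 N, if the wrist force passes 120 N, or if a joint passes its speed limit or range.

## Working session

There is one attempt and no reset: what is moved stays moved. The work goes in short steps, each a Python script; the robot and the scene stay as the last script left them, time stands still between calls to the robot, and variables do not carry over. Pictures are saved under pics/ and viewed, at most 10 in all, crops included, and the job is handed in when it is done.

```bash
mkdir -p pics; ls
python3 - <<'E'
from workcell import env
import cv2,numpy as np
for n in ("scene","top"):
    p=env.grab_frame(n); cv2.imwrite(f"pics/{n}0.png",p["image"])
    print(n,p["fx"],p["fy"],p["cx"],p["cy"],p["position"],p["orientation"],[k for k in p])
    for t in ["bed","carriage","pot_floor","handle","pointer","marker_tip","sleeve_mid","cup_mid","stone_a_mid","stone_b_mid","jar_mid"]:
        print(t,[(np.round(d["xyz"],3).tolist(),round(d["score"],2)) for d in env.search_frame(p,t)[:3]])
print(env.read_state()["clock"])
E
```

```text
pics
scene 390.31967837537957 390.31967837537957 253.83575533416945 201.3196906213048 [1.20247504 0.16073664 0.90358543] [ 41.84129749  -1.0393459  107.3064185 ] ['image', 'fx', 'fy', 'cx', 'cy', 'position', 'orientation', 'shot']
bed [([0.623, -0.106, 0.024], 0.85)]
carriage [([0.601, -0.06, 0.033], 0.79)]
pot_floor [([0.603, -0.061, 0.025], 0.74)]
handle [([0.603, -0.061, 0.031], 0.66)]
pointer [([0.602, -0.062, 0.033], 0.89), ([0.443, 0.325, 0.049], 0.23)]
marker_tip [([0.604, -0.062, 0.025], 0.17)]
sleeve_mid [([0.446, 0.322, 0.049], 0.56)]
cup_mid [([0.58, 0.332, 0.071], 0.78)]
stone_a_mid [([0.394, 0.082, 0.051], 0.89)]
stone_b_mid [([0.586, -0.392, 0.051], 0.9), ([0.442, 0.323, 0.048], 0.68)]
jar_mid [([0.385, -0.193, 0.055], 0.93)]
top 473.3132591640512 473.3132591640512 257.15967718194383 188.0021098670251 [ 0.45547816 -0.02211484  1.23918097] [  2.0090568   -0.24457417 -89.71432777] ['image', 'fx', 'fy', 'cx', 'cy', 'position', 'orientation', 'shot']
bed [([0.598, -0.127, 0.017], 0.85)]
carriage [([0.597, -0.076, 0.03], 0.8)]
pot_floor [([0.591, -0.079, 0.036], 0.67)]
handle [([0.593, -0.075, 0.028], 0.71)]
pointer [([0.599, -0.076, 0.029], 0.65), ([0.658, -0.174, 0.036], 0.39)]
marker_tip [([0.658, -0.177, 0.033], 0.39)]
sleeve_mid [([0.425, 0.34, 0.033], 0.77)]
cup_mid [([0.571, 0.338, 0.07], 0.55)]
stone_a_mid [([0.382, 0.08, 0.065], 0.59)]
stone_b_mid [([0.571, -0.399, 0.062], 0.81)]
jar_mid [([0.362, -0.196, 0.084], 0.87)]
1.2
```

View pics/scene0.png

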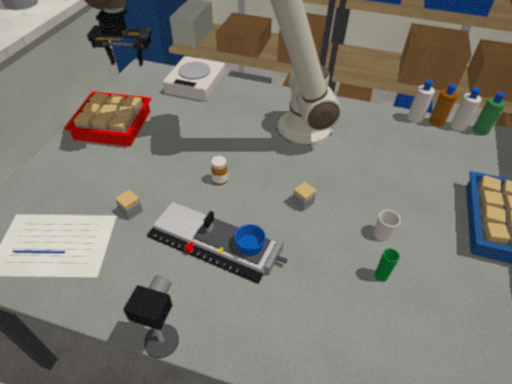

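View pics/top0.png

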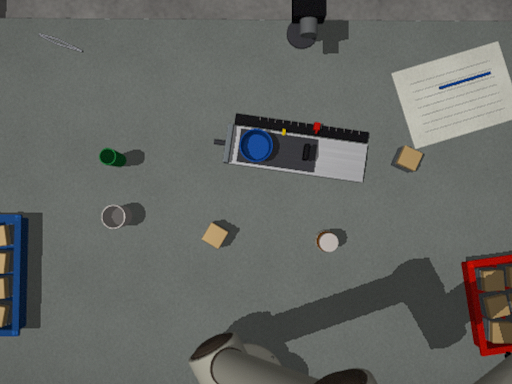

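The scene picture shows the bed in the middle with pot (250,238), handle (208,219) and marker (189,247). The sleeve is at (386,225), the cup at (386,264), and both stand upright. The top view has pot (257,145), handle (308,152), pointer (284,131), marker (317,127), sleeve (114,216) and cup (112,157). Next I'll measure by colour and project to the known heights.

```bash
cat > h.py <<'E'
from workcell import env
import cv2,numpy as np
from scipy.spatial.transform import Rotation as R
def ray(p,u,v,z):
    d=R.from_euler("xyz",p["orientation"],degrees=True).as_matrix()@np.array([(u-p["cx"])/p["fx"],-(v-p["cy"])/p["fy"],-1])
    o=np.array(p["position"]); return o+d*(z-o[2])/d[2]
def proj(p,X):
    c=(np.atleast_2d(X)-p["position"])@R.from_euler("xyz",p["orientation"],degrees=True).as_matrix()
    return np.c_[p["cx"]-p["fx"]*c[:,0]/c[:,2],p["cy"]+p["fy"]*c[:,1]/c[:,2]]
def hsv(p,lo,hi,box):
    h=cv2.cvtColor(p["image"],cv2.COLOR_BGR2HSV); m=cv2.inRange(h,np.array(lo),np.array(hi))
    k=np.zeros_like(m); a,b,c,d=box; k[b:d,a:c]=m[b:d,a:c]; return k
def big(m):
    n,l,s,c=cv2.connectedComponentsWithStats(m); i=1+np.argmax(s[1:,4]); return (l==i).astype(np.uint8)
def sil(prof,x,y,p):
    "mask of an upright round body; prof = [(z,r)..]"
    a=np.linspace(0,2*np.pi,60); P=np.vstack([np.c_[x+r*np.cos(a),y+r*np.sin(a),0*a+z] for z,r in prof])
    hull=cv2.convexHull((proj(p,P)*16).astype(np.int32)); m=np.zeros((384*1,512),np.uint8)
    cv2.fillConvexPoly(m,hull,1,shift=4); return m
def fitround(views,prof,x0):
    "match centroid of the silhouettes with the masks"
    from scipy.optimize import least_squares
    cen=lambda m:np.array(np.nonzero(m)[::-1]).mean(1)
    def hc(p,x):
        a=np.linspace(0,2*np.pi,60); P=np.vstack([np.c_[x[0]+r*np.cos(a),x[1]+r*np.sin(a),0*a+z] for z,r in prof])
        h=cv2.convexHull(proj(p,P).astype(np.float32)); M=cv2.moments(h); return np.array([M["m10"],M["m01"]])/M["m00"]
    f=lambda x:np.concatenate([hc(p,x)-cen(m) for p,m in views])
    s=least_squares(f,x0,diff_step=1e-3); return s.x,s.fun
E
python3 - <<'E'
from h import *
s=env.grab_frame("scene"); t=env.grab_frame("top")
cv2.imwrite("pics/crop0.png",np.hstack([cv2.resize(t["image"][100:190,210:380],None,fx=2.3,fy=2.3,interpolation=cv2.INTER_CUBIC),cv2.resize(s["image"][195:285,140:300],None,fx=2.3,fy=2.3,interpolation=cv2.INTER_CUBIC)]))
def v(name,prof,x0,lohi=None,boxes=None):
    views=[]
    for p,b in zip((s,t),boxes or (0,0)):
        if lohi: m=big(hsv(p,*lohi,b))
        else:
            r=env.trace(p,name)
            if not r: print(name,"no trace"); continue
            m=r[0]["mask"]
        views.append((p,m)); print(name,int(m.sum()),int(sil(prof,*x0,p).sum()),end=" | ")
    for w in [views]+[[q] for q in views]:
        x,f=fitround(w,prof,x0); print(np.round(x,4),np.round(f,1),end=" ; ")
    print()
v("sleeve_mid",[(0,.027),(.074,.03)],[.43,.335])
v("cup_mid",[(0,.018),(.102,.021)],[.57,.335])
v("cup_mid",[(0,.018),(.102,.021)],[.57,.335],((45,90,30),(85,255,255)),((340,230,430,300),(85,130,145,180)))
v("pot",[(.045,.040),(.072,.042)],[.6,-.02],((100,120,40),(125,255,255)),((210,205,290,270),(225,110,290,180)))
for n,lohi,z,bs in (("pointer",((20,100,80),(35,255,255)),.030,((190,225,250,270),(270,120,300,145))),("marker",((0,150,80),(8,255,255)),.032,((170,230,210,265),(300,110,335,140)))):
    for p,b in zip((s,t),bs):
        m=hsv(p,*lohi,b); q=np.array(np.nonzero(m)[::-1]); c=q.mean(1); print(n,q.shape[1],c,np.round(ray(p,*c,z),4))
E
```

```text
sleeve_mid no trace
sleeve_mid 575 648 | [0.4233 0.3253] [-0.  0.] ; [0.4233 0.3253] [-0.  0.] ; 
cup_mid 568 594 | cup_mid no trace
[0.5735 0.3368] [-0. -0.] ; [0.5735 0.3368] [-0. -0.] ; 
cup_mid 483 594 | cup_mid 368 435 | [0.5723 0.3361] [-0.2 -0.7 -0.4 -0.5] ; [0.5743 0.3368] [0. 0.] ; [0.571  0.3352] [-0. -0.] ; 
pot 783 827 | pot 908 950 | [ 0.6058 -0.0217] [ 0.  -1.4 -0.3 -1. ] ; [ 0.6104 -0.0204] [-0.  0.] ; [ 0.6032 -0.0225] [-0.  0.] ; 
pointer 26 [220.34615385 249.69230769] [ 0.6465 -0.0906  0.03  ]
pointer 27 [283.37037037 131.66666667] [ 0.643  -0.0936  0.03  ]
marker 76 [188.81578947 247.10526316] [ 0.6662 -0.1739  0.032 ]
marker 63 [316.33333333 126.71428571] [ 0.6559 -0.1781  0.032 ]
```

View pics/crop0.png

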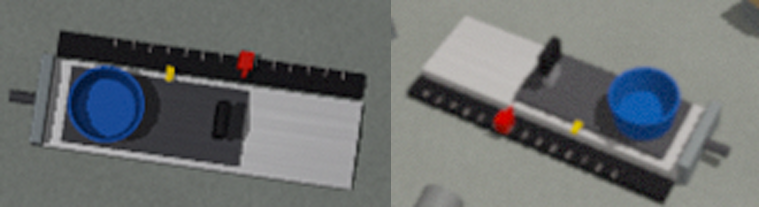

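The crop shows the pointer and marker clearly: pointer to marker is about 82 mm along the bed, with bed yaw about 82°. I'll refine pot, yaw and sleeve once more and then pick the sleeve.

Run:
```python
from h import *
s=env.grab_frame("scene"); t=env.grab_frame("top")
cv2.imwrite("pics/a.png",t["image"])
# bed yaw from black strip
m=hsv(t,(0,0,0),(180,255,50),(230,105,375,150)); m=big(m)
r=cv2.minAreaRect(np.argwhere(m)[:,::-1].astype(np.float32)); b=np.array([ray(t,*c,.014)[:2] for c in cv2.boxPoints(r)]); print("strip",np.round(b,4).tolist())
e=max([b[1]-b[0],b[2]-b[1]],key=np.linalg.norm); print(np.linalg.norm(e),np.degrees(np.arctan2(e[1],e[0])))
prof=[(.030,.036),(.072,.042)]
V=[(p,big(hsv(p,(100,120,40),(125,255,255),q))) for p,q in ((s,(210,205,290,270)),(t,(225,110,290,180)))]
for w in (V,V[:1],V[1:]): print("pot",*[np.round(k,4) for k in fitround(w,prof,[.6,-.02])])
for n,p,bx in (("handle s",s,(198,208,218,236)),("handle t",t,(300,142,317,164))):
    m=big(hsv(p,(0,0,0),(180,255,28),bx)); c=np.array(np.nonzero(m)[::-1]).mean(1); print(n,m.sum(),c,np.round(ray(p,*c,.092 if p is t else .08),4))
for p,n in ((s,"s"),(t,"t")):
  for k in range(2):
    for q in env.trace(p,"sleeve_mid")[:1]:
        mm=q["mask"]; print("sleeve",n,mm.sum(),q["score"],*[np.round(z,4) for z in fitround([(p,mm)],[(0,.027),(.074,.03)],[.43,.335])])
st=env.read_state(); print(st["tool_rot"],st["clock"])
for y in (-98,82,-10,0,45,-45,90,-90,150):
    for P in ([.425,.332,.2],[.572,.336,.2],[.606,-.022,.2],[.589,-.146,.2]):
        j=env.inverse_kinematics(P,[180,0,y]); print(y,P[:2],None if j is None else np.round(j,0))
```

```text
strip [[0.663, 0.0337], [0.6929, 0.0299], [0.6476, -0.317], [0.6177, -0.3129]]
0.34980961806909805 -97.4483622617658
pot [ 0.6049 -0.022 ] [ 0.0286 -1.0269 -0.2073 -0.7361]
pot [ 0.6082 -0.021 ] [0. 0.]
pot [ 0.6031 -0.0225] [0. 0.]
handle s 39 [207.92307692 221.38461538] [ 0.6021 -0.1406  0.08  ]
handle t 98 [306.08163265 151.62244898] [ 0.5849 -0.1454  0.092 ]
sleeve s 581 0.95 [0.4297 0.3284] [-0. -0.]
sleeve s 581 0.95 [0.4297 0.3284] [-0. -0.]
sleeve t 576 0.9 [0.4234 0.3259] [0. 0.]
sleeve t 576 0.9 [0.4234 0.3259] [0. 0.]
[ 1.79999876e+02 -2.22325128e-03 -1.66200142e+02] 1.8
-98 [0.425, 0.332] [ 55.  14. -11.   0. -65. -63.]
-98 [0.572, 0.336] [ 44.  26.   7.   0. -71. -52.]
-98 [0.606, -0.022] [ 13.  20.  -2.   0. -68. -21.]
-98 [0.589, -0.146] [  1.  20.  -2.   0. -68.  -9.]
82 [0.425, 0.332] [ 55.  14. -11.   0. -65. 117.]
82 [0.572, 0.336] [ 44.  26.   7.   0. -71. 128.]
82 [0.606, -0.022] [ 13.  20.  -2.   0. -68. 159.]
82 [0.589, -0.146] [  1.  20.  -2.   0. -68. 171.]
-10 [0.425, 0.332] [ 55.  14. -11.   0. -65.  25.]
-10 [0.572, 0.336] [ 44.  26.   7.   0. -71.  36.]
-
[... 619 characters left out ...]
.022] [ 13.  20.  -2.   0. -68.  32.]
-45 [0.589, -0.146] [  1.  20.  -2.   0. -68.  44.]
90 [0.425, 0.332] [ 55.  14. -11.   0. -65. 125.]
90 [0.572, 0.336] [ 44.  26.   7.   0. -71. 136.]
90 [0.606, -0.022] [ 13.  20.  -2.   0. -68. 167.]
90 [0.589, -0.146] None
-90 [0.425, 0.332] [ 55.  14. -11.   0. -65. -55.]
-90 [0.572, 0.336] [ 44.  26.   7.   0. -71. -44.]
-90 [0.606, -0.022] [ 13.  20.  -2.   0. -68. -13.]
-90 [0.589, -0.146] [  1.  20.  -2.   0. -68.  -1.]
150 [0.425, 0.332] [  55.   14.  -11.    0.  -65. -175.]
150 [0.572, 0.336] [  44.   26.    7.    0.  -71. -164.]
150 [0.606, -0.022] [  13.   20.   -2.   -0.  -68. -133.]
150 [0.589, -0.146] [   1.   20.   -2.   -0.  -68. -121.]
```

Run:
```python
from h import *
O=[180,0,-97.45]; P=np.array([.4265,.327])
env.gripper_to(1.0,15)
env.goto([*P,.19],O); env.move_straight([*P,.020],rate=.12)
env.gripper_to(.74); env.move_straight([*P,.045]); env.gripper_to(.3,15)
st=env.read_state(); print(st["opening"],st["finger_force"],st["clock"],st["force"])
env.move_straight([*P,.15],rate=.15)
st=env.read_state(); print(st["opening"],st["finger_force"],st["clock"],st["position"],st["force"])
s=env.grab_frame("scene");t=env.grab_frame("top")
for p in (s,t):
    for q in env.trace(p,"sleeve_mid")[:1]:
        print(q["score"],q["mask"].sum(),*[np.round(z,4) for z in fitround([(p,q["mask"])],[(.105,.027),(.179,.03)],P)])
cv2.imwrite("pics/b.png",np.hstack([s["image"][130:330,300:500],t["image"][130:330,30:230]]))
```

```text
0.6698223340056746 14.99994676312781 8.3333 [ 0.27661761 -0.18406365  0.02499936]
0.6687822043748347 14.999896247099969 9.1833 [0.42584784 0.32636374 0.14891817] [ 0.40591459 -0.38681784 -0.04815931]
0.73 401 [0.4545 0.3226] [0. 0.]
0.63 413 [0.4228 0.3128] [0. 0.]
```

View pics/b.png

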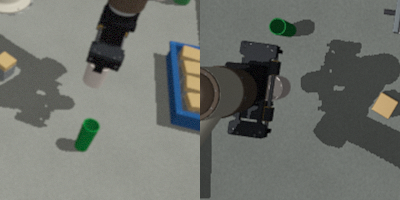

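The sleeve is in the grip, at (96,75) in the left half, and hangs upright. I'll put it in the pot.

Run:
```python
from h import *
O=[180,0,-97.45]; P=np.array([.6055,-.022])
env.move_straight([.4265,.327,.19],rate=.2)
env.goto([*P,.19],O)
s=env.grab_frame("scene")
env.move_straight([*P,.125],rate=.12)
c=env.grab_frame("scene")
r=env.move_straight([*P,.079],rate=.04,force_limit=5)
st=env.read_state(); print(r,st["clock"],st["position"],st["force"],st["opening"])
d=env.grab_frame("scene")
cv2.imwrite("pics/c.png",np.hstack([cv2.resize(k["image"][130:290,190:310],None,fx=2.1,fy=2.1) for k in (s,c,d)]))
```

```text
True 13.1 [ 0.60514994 -0.02205848  0.07928077] [0.01044058 0.65731958 4.2664465 ] 0.6656968780483427
```

View pics/c.png

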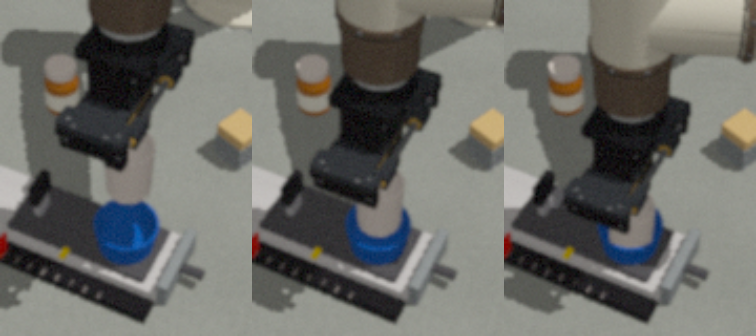

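The sleeve is inside the pot and touched at the expected seated height. I'll release it, move off towards the cup and look.

Run:
```python
from h import *
O=[180,0,-97.45]; P=np.array([.6055,-.022]); C=np.array([.5725,.336])
env.gripper_to(1.0); env.move_straight([*P,.2],rate=.15)
env.goto([*C,.2],O)
s=env.grab_frame("scene");t=env.grab_frame("top")
for p in (s,t):
    for q in env.trace(p,"sleeve_mid")[:1]:
        print("sleeve",q["score"],q["mask"].sum(),*[np.round(z,4) for z in fitround([(p,q["mask"])],[(.072,.030),(.109,.03)],P)])
cv2.imwrite("pics/d.png",np.hstack([cv2.resize(s["image"][195:285,190:300],None,fx=3,fy=3),cv2.resize(t["image"][100:190,215:325],None,fx=3,fy=3)]))
print(env.read_state()["clock"])
```

```text
sleeve 0.74 591 [ 0.6142 -0.0176] [-0.  0.]
sleeve 0.67 516 [ 0.6023 -0.0219] [0. 0.]
16.4583
```

View pics/d.png

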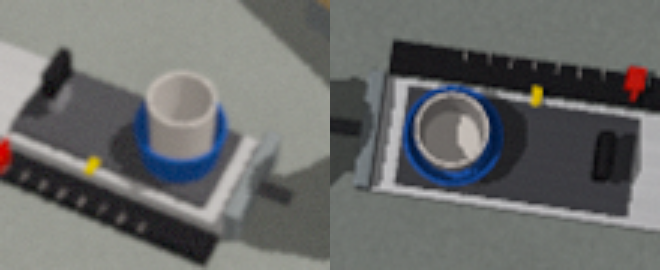

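The sleeve stands upright and centred in the pot (right half, at about (452,130)). Next is the cup.

Run:
```python
from h import *
O=[180,0,-97.45]; P=np.array([.605,-.0215]); C=np.array([.5725,.336])
env.move_straight([*C,.048],rate=.12)
env.gripper_to(.53); env.move_straight([*C,.074]); env.gripper_to(.2,12)
st=env.read_state(); print(st["opening"]*87,st["finger_force"],st["clock"])
env.move_straight([*C,.23],rate=.2); env.goto([*P,.23],O)
a=env.grab_frame("scene"); 
env.move_straight([*P,.19],rate=.12); b=env.grab_frame("scene"); b2=env.grab_frame("top")
cv2.imwrite("pics/e.png",np.hstack([cv2.resize(k["image"][110:290,190:310],None,fx=2.1,fy=2.1) for k in (a,b)]+[cv2.resize(b2["image"][60:240,200:320],None,fx=2.1,fy=2.1)]))
st=env.read_state(); print(st["opening"]*87,st["clock"],st["position"])
for z in (a,b):
    for q in env.trace(z,"cup_mid")[:1]: print(q["score"],q["mask"].sum(),np.array(np.nonzero(q["mask"])[::-1]).mean(1))
```

```text
40.502566592763166 12.000055538446759 19.4583
40.82818328153035 22.375 [ 0.60587032 -0.02116672  0.19117589]
0.69 419 [251.56801909 204.39618138]
0.64 366 [250.96994536 215.43442623]
```

View pics/e.png

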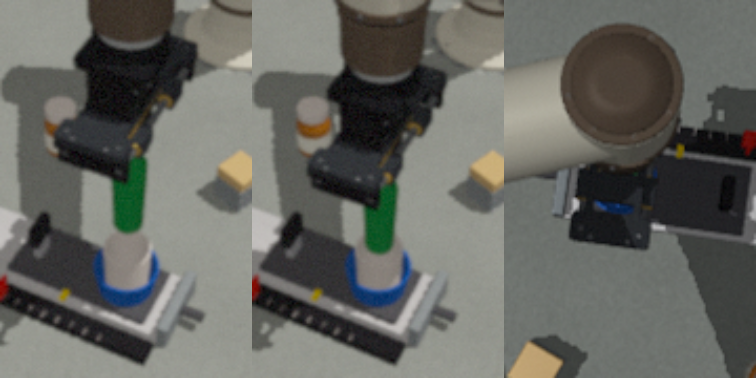

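The cup hangs upright, centred over the sleeve's mouth. I'll lower it.

Run:
```python
from h import *
O=[180,0,-97.45]; P=np.array([.605,-.0215])
r=env.move_straight([*P,.112],rate=.05,force_limit=4)
st=env.read_state(); print(r,st["clock"],st["position"],st["force"])
if st["position"][2]<.118:
    env.gripper_to(.85); env.move_straight([*P,.23],rate=.15)
    H=P-.125*np.array([np.cos(np.radians(82.55)),np.sin(np.radians(82.55))]); print(H)
    env.gripper_to(1.0);env.goto([.56,-.26,.23],O)
    s=env.grab_frame("scene");t=env.grab_frame("top")
    cv2.imwrite("pics/f.png",np.hstack([cv2.resize(s["image"][180:285,170:300],None,fx=2.8,fy=2.8),cv2.resize(t["image"][85:190,215:345],None,fx=2.8,fy=2.8)]))
    print(env.read_state()["clock"])
```

```text
False 24.1833 [ 0.60522783 -0.02144312  0.11228205] [ 0.83111862 -0.11406019 -0.67119215]
[ 0.58879238 -0.1454448 ]
27.6
```

View pics/f.png

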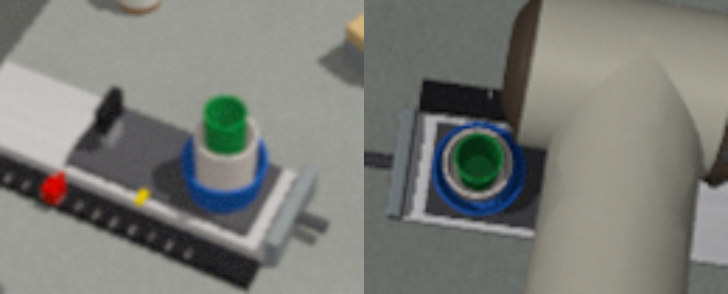

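The cup is seated upright in the sleeve. Now I'll grip the handle softly across its width, check the force, then tighten.

Run:
```python
from h import *
O=[180,0,-97.45]; H=np.array([.588,-.1455])
env.goto([*H,.2],O); r=env.move_straight([*H,.056],rate=.1,force_limit=8)
st=env.read_state(); print(r,st["position"],st["force"])
if not r:
    env.gripper_to(.2,8); st=env.read_state(); print(st["opening"]*87,st["finger_force"],st["force"],st["position"])
    env.gripper_to(.2,40); st=env.read_state(); print(st["opening"]*87,st["finger_force"],st["force"],st["position"],st["clock"])
```

```text
False [ 0.58850988 -0.14552761  0.05670687] [ 0.17217959 -0.09601306 -0.49208199]
39.7824555120172 8.000126481056213 [-1.16391351  0.78654683  0.01569248] [ 0.58766441 -0.14546569  0.05595921]
38.985792049181484 40.00037670135498 [-1.67935005  0.2040896   1.62195211] [ 0.58764606 -0.14545538  0.05594823] 30.8083
```

```bash
cat >> h.py <<'E'
U=np.array([np.cos(np.radians(82.55)),np.sin(np.radians(82.55))])
def gap():
    out=[]
    for n,zm in (("scene",.027),("top",.032)):
        p=env.grab_frame(n); h=cv2.cvtColor(p["image"],cv2.COLOR_BGR2HSV)
        m=np.array([[.661,-.176,.03]]); u,v=proj(p,m)[0].astype(int); k=lambda lo,hi,b:np.array(np.nonzero(hsv(p,lo,hi,b))[::-1])
        r=k((0,150,80),(8,255,255),(u-15,v-15,u+15,v+15)); y=k((20,100,80),(35,255,255),(u-40,v-30,u+50,v+25))
        if r.size and y.size:
            d=(ray(p,*y.mean(1),.03)-ray(p,*r.mean(1),zm))[:2]@U; out.append((n,r.shape[1],y.shape[1],round(d,4)))
        else: out.append((n,r.shape,y.shape))
    return out,p
E
python3 - <<'E'
from h import *
print(gap()[0])
H=np.array([.588,-.1455])
r=env.move_straight([*(H-.078*U),.056],rate=.04)
env.dwell(.3)
st=env.read_state(); print(st["position"],st["force"],st["finger_force"],st["clock"], (H-st["position"][:2])@U)
g,t=gap(); s=env.grab_frame("scene"); print(g)
cv2.imwrite("pics/g.png",np.hstack([cv2.resize(s["image"][180:285,160:290],None,fx=2.9,fy=2.9),cv2.resize(t["image"][85:190,240:370],None,fx=2.9,fy=2.9)]))
E
```

```text
[('scene', 73, 23, np.float64(0.0778)), ('top', (2, 0), (2, 0))]
[ 0.57721194 -0.22089699  0.05597529] [-3.9062903   8.12225723  4.10156743] 40.004040598869324 33.3083 0.07615931014748609
[('scene', 68, 26, np.float64(0.0062)), ('top', (2, 0), (2, 0))]
```

View pics/g.png

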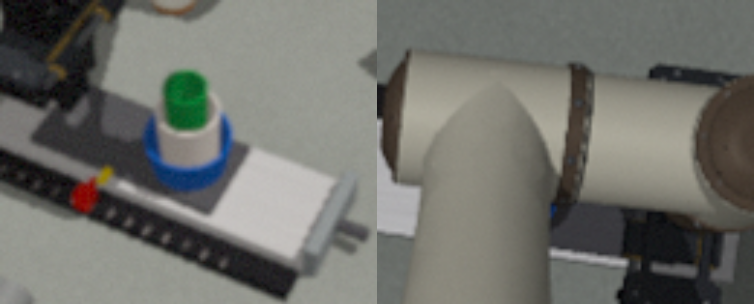

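The load is still seated and the pointer (105,175) is just short of the marker (85,195). Before the last few millimetres I'll check the carriage displacement in two ways, using the saved home image for comparison.

Run:
```python
from h import *
p=env.grab_frame("scene"); now=p["image"].copy(); home=cv2.imread("pics/scene0.png")
f=cv2.imread("pics/f.png")[:,:364]; fh=home.copy(); fh[180:285,170:300]=cv2.resize(f,(130,105),interpolation=cv2.INTER_AREA)
res={}
for n,im,yb in (("home",home,(205,235,240,262)),("f",fh,(205,235,240,262)),("now",now,(170,225,215,262))):
    q=dict(p,image=im)
    # weighted centroids (soft colour)
    b,g,r=[im[...,i].astype(float) for i in range(3)]
    wr=np.clip(r-1.6*np.maximum(g,b)-20,0,None); wy=np.clip(np.minimum(r,g)-1.35*b-20,0,None); wy[g<.6*r]=0
    def cen(w,bx):
        a,bb,c,d=bx; k=np.zeros_like(w);k[bb:d,a:c]=w[bb:d,a:c]; ys,xs=np.nonzero(k); ww=k[ys,xs]; return np.array([(xs*ww).sum(),(ys*ww).sum()])/ww.sum(),len(ww)
    cr,nr=cen(wr,(172,228,206,264)); cy,ny=cen(wy,yb)
    Y=ray(p,*cy,.03)[:2]; print(n,cr.round(2),nr,cy.round(2),ny,"ptr",Y.round(4),"alongU",round(Y@U,4),"gap",[round((Y-ray(p,*cr,z)[:2])@U,4) for z in (.024,.027,.032)])
    m=big(hsv(q,(100,120,40),(125,255,255),(180,195,290,270))); h=cv2.convexHull(np.argwhere(m)[:,::-1].astype(np.float32)); M=cv2.moments(h); c=np.array([M["m10"],M["m01"]])/M["m00"]
    x=ray(p,*c,.056)[:2]; print("  pot",c.round(2),x.round(4),"alongU",round(x@U,4),m.sum())
```

```text
home [188.84 246.6 ] 88 [220.29 249.7 ] 25 ptr [ 0.6465 -0.0907] alongU -0.0061 gap [np.float64(0.0844), np.float64(0.083), np.float64(0.0807)]
  pot [249.36 239.4 ] [ 0.6078 -0.021 ] alongU 0.0579 784
f [188.83 246.65] 87 [220.26 249.73] 23 ptr [ 0.6467 -0.0908] alongU -0.0062 gap [np.float64(0.0843), np.float64(0.0829), np.float64(0.0806)]
  pot [249.29 241.81] [ 0.6154 -0.0188] alongU 0.0612 282
now [188.82 247.31] 84 [195.74 239.95] 25 ptr [ 0.6371 -0.1663] alongU -0.0822 gap [np.float64(0.0071), np.float64(0.0058), np.float64(0.0035)]
  pot [224.36 231.57] [ 0.6038 -0.0937] alongU -0.0146 284
```

Run:
```python
from h import *
H=np.array([.588,-.1455])
env.move_straight([*(H-.0841*U),.056],rate=.03); env.dwell(.8)
st=env.read_state(); print(st["position"],st["finger_force"],st["clock"],(H-st["position"][:2])@U)
p=env.grab_frame("scene"); im=p["image"]
b,g,r=[im[...,i].astype(float) for i in range(3)]
wy=np.clip(np.minimum(r,g)-1.35*b-20,0,None); wy[g<.6*r]=0; k=np.zeros_like(wy);k[225:262,170:215]=wy[225:262,170:215]
ys,xs=np.nonzero(k); w=k[ys,xs]; Y=ray(p,(xs*w).sum()/w.sum(),(ys*w).sum()/w.sum(),.03)[:2]
print(len(w),"pointer displacement",-.0061-Y@U)
cv2.imwrite("pics/i.png",cv2.resize(im[180:280,140:270],None,fx=5,fy=5,interpolation=cv2.INTER_CUBIC))
```

```text
[ 0.57635363 -0.2269554   0.05593232] 40.00451982021332 34.6583 0.08227786438246958
17 pointer displacement 0.0817037377157689
```

View pics/i.png

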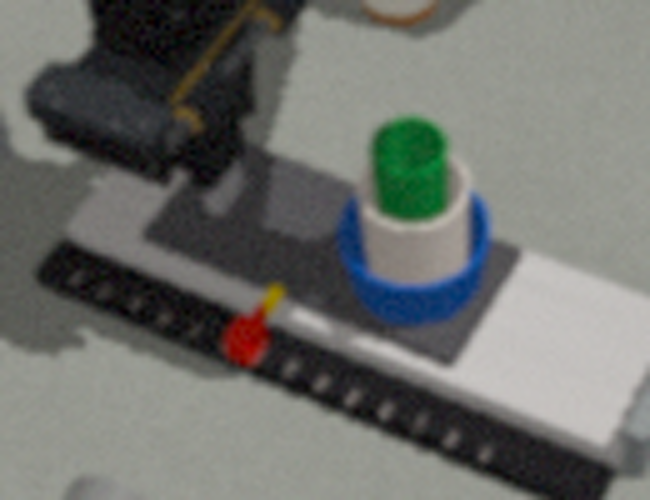

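The pointer (275,297) lines up with the marker's nose (260,318), and the cup and sleeve stand upright. I'll hand it in.

```bash
python3 -c "
from workcell import env
print(env.close_job())"
```

```text
the job is handed in; nothing more can be done
None
```

I handed the job in at about 35 s with the sleeve standing in the pot, the cup standing in the sleeve, and the gripper still holding the handle at about 40 N; the carriage is out about 82 mm with the pointer in line with the red marker in the last picture, but the judge returned no verdict.

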